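# Knock a wax paint block out of its mould and pack it

## Robot

A 7-joint arm with a two-finger parallel gripper is mounted at the origin on the work surface. World frame = base frame: x ahead of the robot, y to its left, z up, the work surface at z = 0. Lengths are in m, angles in rad, forces in N, time in s.
With the tool pointing down it reaches from about 0.425 to 0.825 m from the base axis. Payload 3.6 kg.
Tool frame: the origin (TCP) lies at the very end of the fingers, on their centre line; the grasp point (between the pads) lies robot.hold_point_z behind it (robot.hold_point_z is the distance from the TCP to the grasp point, in m); z points along the fingers, y is the direction in which the jaws open and shut (so a half turn about z gives the same grasp; the last joint's range is limited). The gripper opens to 93 mm and grips with 3 to 60 N. Pads are 15 mm wide; open, the fingers measure 128 mm over their backs; the gripper's body (75 mm by 188 mm) begins 65 mm behind the grasp point.
Start: joints at [-1.185, 0.615, -0.013, 1.423, 0.008, 1.103, -0.04], TCP at [0.261, 0.595, 0.219] pointing down, gripper open.
Joint ranges: [-3.12, 3.12], [-0.3, 2.06], [-1.34, 1.32], [0.26, 2.42], [-1.36, 4.5], [0.01, 1.98], [-2.84, 2.84]. Speed limits (rad/s): [2.79, 2.79, 3.14, 3.14, 3.14, 3.14, 3.14].

## Interface

Orientations are given as [roll, pitch, yaw] about the fixed x, y, z axes, in that order (R = Rz(yaw) Ry(pitch) Rx(roll)).
In Python, from plant import state, viewer, ticket, robot gives the robot as it stands.
- The arm moves only by the tool servo_tool, never from a script. Its argument "plan" is a list of rows, each an object of numbers: "wx", "wy", "wz": the turn, a rotation vector about the world's x, y, z in degrees; "tx", "ty", "tz": the shift along the world's x, y, z in m; "gripper": the gripper command: -1 is shut, 1 is fully open, values between are in proportion. In form: [{"wx": .., "wy": .., "wz": .., "tx": .., "ty": .., "tz": .., "gripper": ..}, ...]. A call has 1 to 12 rows; each row shifts and turns the commanded pose from where the row before left it; what a row does not reach is not made up. A row lasts 1/8 s, in which the tool goes at most 62.5 mm and 10.7 degrees, less where a joint would pass 70% of its speed; a pose out of reach is approached as far as the arm can. A call with a gripper value outside its range is refused whole. The fingers move at their own pace and stop on an object; the grip force is fixed at half the most. Time passes only in rows, so rows that do not move let the fingers close. It gives the time, the measured TCP pose, the force and the opening at its end, in the units of the state.
- state(): the state, without advancing time (a new reading comes with each control period).
- viewer.snapshot(name): name is "scene" or "top" or "wrist"; returns the picture (420x560x3 uint8, red, green, blue); there is no depth.
- viewer.calibration(name): a dict with "fx", "fy", "cx", "cy" (pixels), "k1" (the pictures are not rectified: a ray, as slopes to the right and down, at radius r is drawn at 1 + k1 r^2 times it, then the intrinsics apply), "xyz" and "rotation" of the camera in the world; the wrist camera has in their place "hand_eye" (4x4, takes a point from camera to tool coordinates, whose origin is the TCP and whose axes are the flange's). Camera axes: x right, y up, looking along -z (the intrinsics and any distortion apply to the point x, -y, -z); pixel columns grow to the right and rows downward; lengths in m; the calibration is good to about 2 mm. A picture is of the moment at which its call begins: read the wrist's pose just before it. calibration takes no time and is no camera call.
- ticket.close_job(): hands the job in, once; it reports no verdict.
The state is a dict: "clock": time; "joint_positions": joint angles; "joint_vel": joint speeds; "joint_torque": joint torques, N m; "eef_pos": TCP position; "tcp_rot": TCP orientation; "ft_force": force on the tool from outside, world axes, zero at the start; "torque": the same for the moment, N m; "finger_gap": finger opening in m.
Only numpy, scipy, OpenCV 4.12 (cv2) and the standard library are available. Lean on these libraries where they do the work, as an engineer would, in place of code of your own. Each camera call takes 0.05 s, during which the arm holds its last target.

## Task

A freshly set wax paint block sits flush in the casting mould: press the mould's knock-out lever all the way down so that the block rises, then lift the block out and pack it standing upright in the gap left in the row in the shallow wooden box, flat on the box's floor. Set it down, do not drop it (wax chips), keep the things already in the box upright and in their row, and leave the other things on the table alone.

Things in the scene. Friction and masses are not known exactly. Their poses are not given: they have to be found in the camera images.
- mould: Casting mould, fixed to the table: an aluminium block 78 mm (its x) by 64 mm (its y), with its flat top 140 mm above the table, on four pillars over a steel base plate (100 x 125 x 10 mm). It has one rectangular pocket 52 mm (x) by 38 mm (y), open at the top, centred on the origin. Origin: on the table under the pocket's centre; z up. The knock-out lever sticks out of its +y side.
- knockout (a joint): Knock-out lever of the mould: 0 with its outer end up (start), growing as the outer end is pressed down, 0.61 rad against its lower stop. It turns about a horizontal pivot (along the mould's x) that lies 50 mm from the mould's origin towards +y, 55 mm above the table. It raises the pocket's floor in proportion, 30 mm when fully down. Stiff pivot: takes about 6 N at the pad, and stays where it is left.
- knockout_pad (a point): Middle of the upper face of the black thumb pad (26 mm along the mould's x, 34 mm along the lever) on the outer end of the lever, about 110 mm from the pivot. Starts about 96 mm above the table, and is about 30 mm above it when the lever is fully down.
- block: The block to pack: plain cream wax, 50 mm (its x) by 36 mm (its y) by 60 mm tall, about 0.1 kg. Origin: centre of its underside, z up. At the start it stands in the mould's pocket, its axes along the mould's, its top flush with the mould's top and its underside 80 mm above the table; with the lever fully down its upper 30 mm stand free.
- box: Shallow open wooden box, fixed, 230 mm long (its x) by 58 mm (its y) outside, 216 by 44 mm inside; the floor is 6 mm above the table, the rim 28 mm. Origin: centre of its underside on the table. Three things stand in it in a row along x, in places 54 mm apart, and one place is empty.
- box_gap (a point): Middle of the empty place, on the box's inner floor; axes as the box's. The gap is about 58 mm long (box x) by 44 mm wide (box y): the block goes in with its 50 mm side along the box.
- packed_block: A finished wax block in the box, same size as the block to pack (50 x 36 x 60 mm, 50 mm along the box). Origin: centre of its underside. In any of the three taken places.
- packed_jar: A small lidded jar in the box, 41 mm across, 62 mm tall. Origin: centre of its underside. In any of the three taken places.
- packed_tin: A small round metal tin in the box, 42 mm across, 53 mm tall. Origin: centre of its underside. In any of the three taken places.
- tube: Bystander: a paint tube lying on the table, 110 mm long (its x), 26 mm thick. Origin: underside, near the middle.
- paint_jar: Bystander: a lidded paint jar standing on the table, 64 mm across, 80 mm tall. Origin: centre of its underside.
- flat_brush: Bystander: a flat paint brush lying on the table, 200 mm long (its x), 42 mm wide, 20 mm high. Origin: underside, at the middle of its length.
Mind the look-alikes: they are no part of the job. Leave any purple or red look-alike of the box alone.

How it is judged:
On the way, in this order (a step that is already met when the one before it is completed fails the run):
1. the knock-out lever is pressed down (past 0.55 rad) and the block has risen in the pocket (value of joint knockout above 0.55 rad and z of block in the frame of mould above 0.104 m), for 0.2 s.
2. the block is lifted clear of the mould (z of block in the frame of mould above 0.142 m), for 0.1 s.
At the end, for the whole second after the job is handed in: The block is at rest in the gap: underside within 4 mm of the box's floor, upright within 0.08 rad, within 8 mm of the box's middle line and 37 mm of the gap's middle along the row; the packed block, jar and tin stand upright (0.12 rad) on the box's floor (6 mm) (x of block in the frame of box between -0.01 and 0.064 m and y of block in the frame of box between -0.008 and 0.008 m and z of block in the frame of box between 0.002 and 0.01 m and angle between block's own z axis and vertical below 0.08 rad and linear speed of block below 0.02 m/s and angle between each of packed_block, packed_jar, packed_tin's own z axis and vertical below 0.12 rad and z of each of packed_block, packed_jar, packed_tin in the frame of box below 0.012 m); the robot touches nothing.
It fails at once if the block is dropped (falls freely faster than 0.6 m/s, some 20 mm) (linear speed of block above 0.6 m/s and contact force between the fingers and block below 0.05 N).
It fails at once if a thing already in the box is tipped over (more than 0.4 rad) or taken out of it (raised more than 20 mm) (angle between any of packed_block, packed_jar, packed_tin's own z axis and vertical above 0.4 rad or z of any of packed_block, packed_jar, packed_tin in the frame of box above 0.026 m).
It fails at once if the tube, the paint jar or the flat brush is moved more than 30 mm (distance of any of tube, paint_jar, flat_brush from where it was at the start of the episode above 0.03 m).
It also fails if it takes over 64 s, if anything falls off the work surface, if the arm or the gripper's body presses on something with over 40 N, if the wrist force passes 120 N, or if a joint passes its speed limit or range.

## Working session

There is one attempt and no reset: what is moved stays moved. The work goes in short steps, Python scripts to look and compute and a tool call to move; the robot and the scene stay as the last step left them, time stands still between calls to the robot, and variables do not carry over. Pictures are saved under pics/ and viewed, and the job is handed in when it is done.

Besides the shell and the picture viewer there is one more tool, called after "Request:" as name([rows], argument=value, ...), one row to a line, values as JSON. servo_tool: Moves the arm, as the interface text tells. Its arguments: {"type":"object","properties":{"plan":{"type":"array","items":{"type":"object","properties":{"wx":{"type":"number"},"wy":{"type":"number"},"wz":{"type":"number"},"tx":{"type":"number"},"ty":{"type":"number"},"tz":{"type":"number"},"gripper":{"type":"number"}}}}},"required":["plan"]}

```bash
ls; mkdir -p pics
python3 - <<'E'
from plant import state, viewer, ticket, robot
import cv2
s=state(); print(s); print(robot.hold_point_z)
for n in ["scene","top","wrist"]:
    im=viewer.snapshot(n); cv2.imwrite(f"pics/{n}0.png",im[:,:,::-1]); print(n,viewer.calibration(n))
E
```

```text
pics
{'clock': 0.0, 'joint_positions': array([-1.18450987,  0.61590536, -0.01262206,  1.4249079 ,  0.00812574,
        1.10337305, -0.04037986]), 'joint_vel': array([ 4.12957808e-04, -4.24252237e-04, -1.20676623e-03, -4.12954164e-04,
        8.53280498e-04,  9.60104755e-04,  6.15995497e-05]), 'joint_torque': array([ 6.52008657e-04, -4.58928216e+01,  2.08757012e-01, -1.65742403e+01,
       -6.11432944e-02,  2.04944308e-02,  2.41663693e-04]), 'eef_pos': array([0.26043404, 0.59468069, 0.21748717]), 'tcp_rot': array([-3.13905025e+00,  5.58347295e-05,  2.72890927e+00]), 'ft_force': array([-0.45898341,  0.51370169, -0.2266491 ]), 'torque': array([-0.03273684,  0.02217417,  0.04903996]), 'finger_gap': 0.0929827909753168}
0.0188
scene {'fx': 506.23660116805485, 'fy': 506.23660116805485, 'cx': 271.6391674063607, 'cy': 202.96151119460905, 'k1': 0.013379912083691662, 'xyz': array([1.06120857, 0.82793529, 1.35295313]), 'rotation': array([ 0.68855679, -0.00406631,  2.5925647 ])}
top {'fx': 415.8490052235027, 'fy': 415.8490052235027, 'cx': 284.79205504780805, 'cy': 207.08304481127658, 'k1': -0.045079961206670065, 'xyz': array([ 0.34635616, -0.08566217,  1.09153992]), 'rotation': array([ 0.18489863,  0.03015259, -1.54362886])}
wrist {'fx': 375.93912276391575, 'fy': 375.93912276391575, 'cx': 281.4690060395052, 'cy': 209.06068102833095, 'k1': 0.020697626146607823, 'hand_eye': array([[ 8.78276938e-04,  9.68066276e-01,  2.50692868e-01,
         6.76056804e-02],
       [ 9.99999310e-01, -6.54754639e-04, -9.75019551e-04,
        -7.34883034e-05],
       [-7.79741227e-04,  2.50693552e-01, -9.68066183e-01,
        -1.65590559e-01],
       [ 0.00000000e+00,  0.00000000e+00,  0.00000000e+00,
         1.00000000e+00]])}
```

View pics/scene0.png

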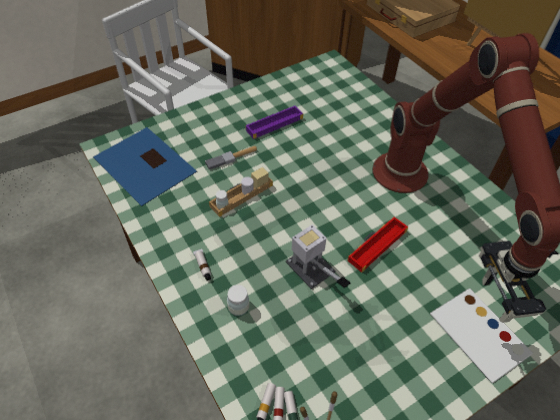

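View pics/top0.png

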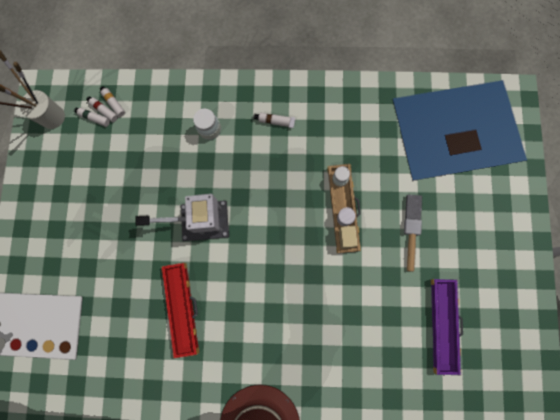

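View pics/wrist0.png

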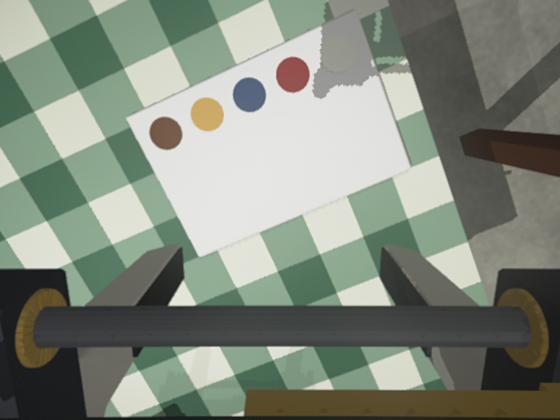

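The scene view shows the mould at about (308,250), the wooden box at (242,194), and purple (275,122) and red (378,243) look-alikes. In the top view, the mould is at (200,212), the lever pad at (143,220) and the wooden box at (344,208). The target is the brown box, because it is the only one with three items in it. I'll enlarge the crops next.

```bash
cat > h.py <<'E'
import numpy as np, cv2
from scipy.spatial.transform import Rotation as R
from plant import state, viewer, robot
def campose(n,s=None):
    c=viewer.calibration(n)
    if n=="wrist":
        T=np.eye(4);T[:3,:3]=R.from_euler('xyz',s['tcp_rot']).as_matrix();T[:3,3]=s['eef_pos']
        T=T@np.array(c['hand_eye']);return c,T[:3,:3],T[:3,3]
    return c,R.from_euler('xyz',c['rotation']).as_matrix(),np.array(c['xyz'])
def ray(n,u,v,s=None):
    c,Rm,p=campose(n,s)
    a=np.array([(u-c['cx'])/c['fx'],(v-c['cy'])/c['fy']]);b=a.copy()
    for _ in range(20): b=a/(1+c['k1']*(b@b))
    d=Rm@np.array([b[0],-b[1],-1.]);return p,d
def atz(n,u,v,z,s=None):
    p,d=ray(n,u,v,s);return p+d*(z-p[2])/d[2]
def proj(n,X,s=None):
    c,Rm,p=campose(n,s);q=Rm.T@(np.asarray(X)-p);a=np.array([q[0],-q[1]])/-q[2]
    a=a*(1+c['k1']*(a@a));return np.array([c['cx']+c['fx']*a[0],c['cy']+c['fy']*a[1]])
def crop(im,x0,y0,x1,y1,k,name):
    cv2.imwrite(name,cv2.resize(im[y0:y1,x0:x1],None,fx=k,fy=k,interpolation=cv2.INTER_CUBIC))
E
python3 - <<'E'
import cv2
from h import *
a=cv2.imread('pics/top0.png')
crop(a,130,180,250,260,6,'pics/tm.png'); crop(a,310,155,380,260,5,'pics/tb.png')
a=cv2.imread('pics/scene0.png')
crop(a,280,215,365,295,7,'pics/sm.png'); crop(a,200,160,285,220,8,'pics/sb.png')
E
```

```text
(no output)
```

View pics/tm.png

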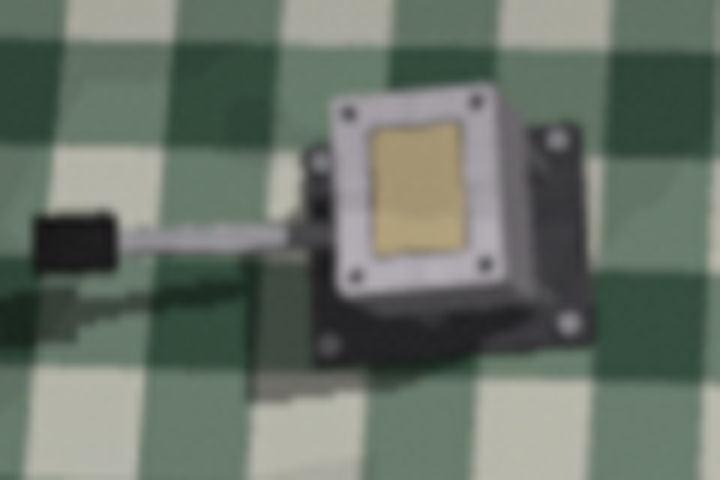

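View pics/tb.png

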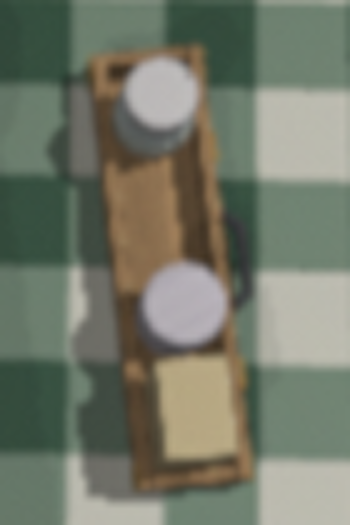

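View pics/sm.png

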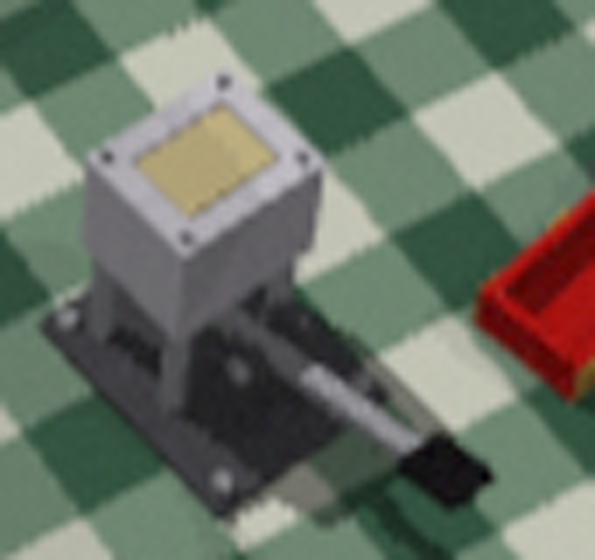

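View pics/sb.png

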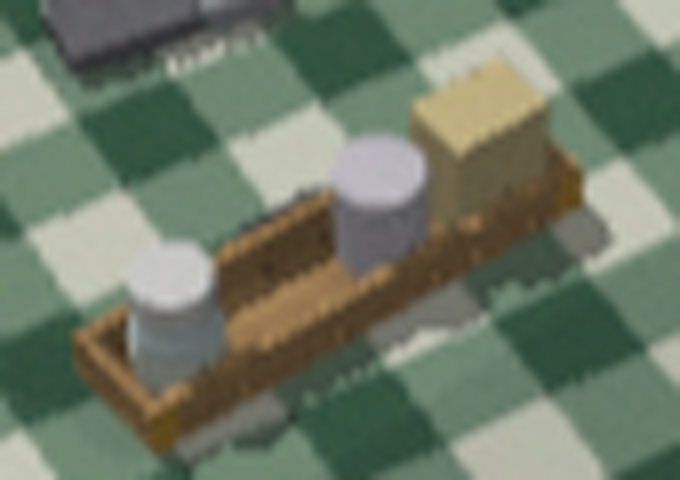

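```bash
cat > fit.py <<'E'
from h import *
from scipy.optimize import least_squares
def P(x0,y0,k,l): return [((a+.5)/k-.5+x0,(b+.5)/k-.5+y0) for a,b in l]
tm=P(130,180,6,[(333,98),(493,84),(508,282),(345,298)])
sm=P(280,215,7,[(182,255),(85,158),(224,72),(322,162)])
# mould local corners: lever +y. top image: lever to left (world +y).
# top: TL,TR,BR,BL ; TL = world +x,+y
for nm,hx,hy,z,yaw0 in [("mould",.039,.032,.14,0)]:
    loc=np.array([[hx,hy],[hx,-hy],[-hx,-hy],[-hx,hy]])
    for n,px in(("top",tm),("scene",sm)):
        print(n,[np.round(atz(n,u,v,z)[:2],4).tolist() for u,v in px])
tb=P(310,155,5,[(90,58),(203,45),(252,480),(137,488)])
print("box top",[np.round(atz("top",u,v,.028)[:2],4).tolist() for u,v in tb])
sb=P(200,160,8,[(75,338),(160,412),(580,175)])
print("box scene",[np.round(atz("scene",u,v,.028)[:2],4).tolist() for u,v in sb])
u,v=P(130,180,6,[(76,242)])[0];print("pad",atz("top",u,v,.096))
u,v=P(280,215,7,[(447,470)])[0];print("pad",atz("scene",u,v,.096))
for nm,pt,z in [("jar",(162,92),.068),("tin",(185,303),.059),("pblk",(195,408),.066)]:
    u,v=P(310,155,5,[pt])[0];print(nm,atz("top",u,v,z))
for nm,pt,z in [("jar",(171,275),.068),("tin",(379,173),.059),("pblk",(481,106),.066)]:
    u,v=P(200,160,8,[pt])[0];print(nm,atz("scene",u,v,z))
E
python3 fit.py
```

```text
top [[0.5453, 0.1844], [0.5522, 0.1211], [0.4739, 0.1106], [0.4662, 0.174]]
scene [[0.5461, 0.1825], [0.5536, 0.1207], [0.4781, 0.1137], [0.4697, 0.1741]]
box top [[0.6569, -0.1585], [0.6652, -0.2181], [0.4359, -0.2426], [0.4305, -0.1843]]
box scene [[0.6668, -0.2141], [0.6547, -0.1598], [0.4353, -0.1821]]
pad [0.4920732  0.29950421 0.096     ]
pad [0.49384483 0.30252063 0.096     ]
jar [ 0.62800649 -0.19233908  0.068     ]
tin [ 0.52127589 -0.20496536  0.059     ]
pblk [ 0.46762061 -0.20911121  0.066     ]
jar [ 0.62908698 -0.19231136  0.068     ]
tin [ 0.52298746 -0.20414603  0.059     ]
pblk [ 0.46889944 -0.20950108  0.066     ]
```

Both views agree to about 2 mm:

| Item | Position | Yaw (rad) |
|---|---|---|
| Mould | (0.5105, 0.1476) | about 0.118 |
| Box | (0.547, -0.2005) | about 0.109 |
| Gap | (0.575, -0.198) | – |

The gap is at +27 mm in box x, between the jar and the tin. I'll move above the lever pad with the fingers shut.

Request:
servo_tool([
  {"tx":0.0232,"ty":-0.0292,"tz":-0.004,"wz":3.04,"gripper":-1},
  {"tx":0.0232,"ty":-0.0292,"tz":-0.004,"wz":3.04,"gripper":-1},
  {"tx":0.0232,"ty":-0.0292,"tz":-0.004,"wz":3.04,"gripper":-1},
  {"tx":0.0232,"ty":-0.0292,"tz":-0.004,"wz":3.04,"gripper":-1},
  {"tx":0.0232,"ty":-0.0292,"tz":-0.004,"wz":3.04,"gripper":-1},
  {"tx":0.0232,"ty":-0.0292,"tz":-0.004,"wz":3.04,"gripper":-1},
  {"tx":0.0232,"ty":-0.0292,"tz":-0.004,"wz":3.04,"gripper":-1},
  {"tx":0.0232,"ty":-0.0292,"tz":-0.004,"wz":3.04,"gripper":-1},
  {"tx":0.0232,"ty":-0.0292,"tz":-0.004,"wz":3.04,"gripper":-1},
  {"tx":0.0232,"ty":-0.0292,"tz":-0.004,"wz":3.04,"gripper":-1},
  {"gripper":-1},
  {"gripper":-1},
])

```text
$.plan[0]: bad value
```

Run:
```python
from h import *
s=state();print(s['clock'],s['eef_pos'],s['tcp_rot'],s['ft_force'],s['joint_positions'])
im=viewer.snapshot("wrist")[:,:,::-1];cv2.imwrite('pics/w1.png',im)
im=viewer.snapshot("scene")[:,:,::-1];crop(im,230,180,400,310,4,'pics/s1.png')
```

```text
0.15 [0.26050434 0.59486173 0.21777463] [-3.13963539e+00  3.49305841e-05  2.72893008e+00] [ 0.47046681 -0.45186014 -0.634438  ] [-1.18451476  0.61567845 -0.01261792  1.42448487  0.00812088  1.10343742
 -0.04035526]
```

View pics/w1.png

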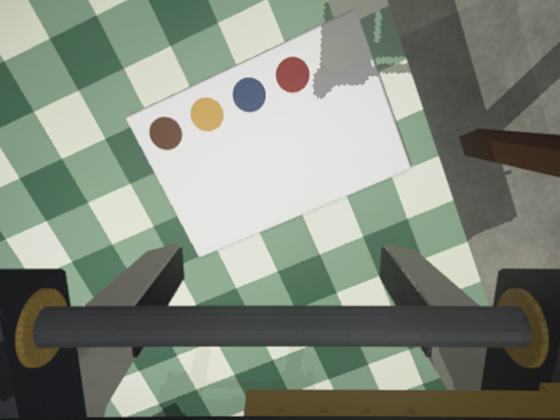

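View pics/s1.png

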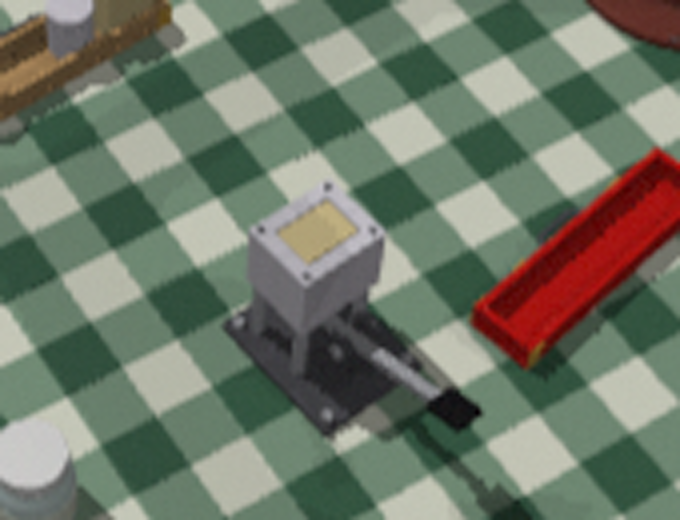

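The plan was refused and nothing moved. Each row probably needs all seven values, so I'll send it again with every field filled in.

Request:
servo_tool([
  {"wx":0,"wy":0,"wz":3.04,"tx":0.0232,"ty":-0.0292,"tz":-0.004,"gripper":-1},
  {"wx":0,"wy":0,"wz":3.04,"tx":0.0232,"ty":-0.0292,"tz":-0.004,"gripper":-1},
  {"wx":0,"wy":0,"wz":3.04,"tx":0.0232,"ty":-0.0292,"tz":-0.004,"gripper":-1},
  {"wx":0,"wy":0,"wz":3.04,"tx":0.0232,"ty":-0.0292,"tz":-0.004,"gripper":-1},
  {"wx":0,"wy":0,"wz":3.04,"tx":0.0232,"ty":-0.0292,"tz":-0.004,"gripper":-1},
  {"wx":0,"wy":0,"wz":3.04,"tx":0.0232,"ty":-0.0292,"tz":-0.004,"gripper":-1},
  {"wx":0,"wy":0,"wz":3.04,"tx":0.0232,"ty":-0.0292,"tz":-0.004,"gripper":-1},
  {"wx":0,"wy":0,"wz":3.04,"tx":0.0232,"ty":-0.0292,"tz":-0.004,"gripper":-1},
  {"wx":0,"wy":0,"wz":3.04,"tx":0.0232,"ty":-0.0292,"tz":-0.004,"gripper":-1},
  {"wx":0,"wy":0,"wz":3.04,"tx":0.0232,"ty":-0.0292,"tz":-0.004,"gripper":-1},
  {"wx":0,"wy":0,"wz":0,"tx":0,"ty":0,"tz":0,"gripper":-1},
  {"wx":0,"wy":0,"wz":0,"tx":0,"ty":0,"tz":0,"gripper":-1},
])

```text
clock: 1.75
eef_pos: [0.492, 0.3044, 0.1787]
tcp_rot: [3.14, -0.001, -3.023]
ft_force: [-0.9, 0.3, 0.3]
finger_gap: 0.0002
```

Run:
```python
from h import *
s=state();print(s['clock'],s['eef_pos'],s['tcp_rot'],s['ft_force'],s['joint_positions'])
im=viewer.snapshot("wrist")[:,:,::-1];cv2.imwrite('pics/w2.png',im)
```

```text
1.75 [0.49201281 0.3044011  0.17867665] [ 3.14047678e+00 -6.52809826e-04 -3.02337096e+00] [-0.86865357  0.32668436  0.30673052] [-0.49673312  0.54810571 -0.14786672  1.68646878  0.09544444  0.9141243
  1.0074479 ]
```

View pics/w2.png

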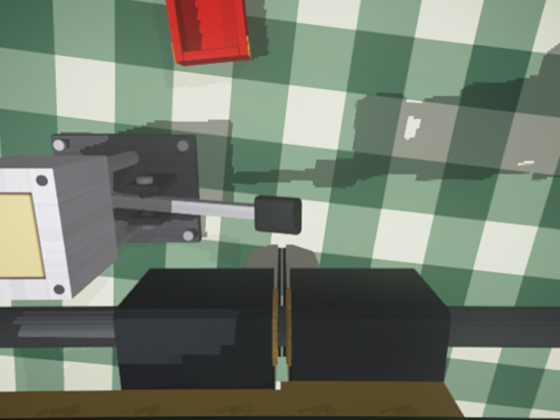

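The wrist view shows the pad's upper face centred near (279,214) and the closed fingers centred at column 282. I'll compute the pad position from this.

Run:
```python
from h import *
s=state()
for u,v in [(259,198),(301,198),(299,231),(257,228),(279,214)]: print(atz("wrist",u,v,.096,s))
th=.118;c=np.array([.5105,.1476])
for p in [(.4935,.3015)]:
    d=np.array(p)-c; print("mould frame", np.cos(th)*d[0]+np.sin(th)*d[1], -np.sin(th)*d[0]+np.cos(th)*d[1])
```

```text
[0.48237685 0.28805603 0.096     ]
[0.47896006 0.31629312 0.096     ]
[0.50235731 0.31804127 0.096     ]
[0.50368547 0.28892816 0.096     ]
[0.49190069 0.30283478 0.096     ]
mould frame 0.0012363022936003713 0.1548311388469349
```

The wrist camera puts the pad at (0.492, 0.303), which agrees with the other views. I'll press down gently.

Request:
servo_tool([
  {"wx":0,"wy":0,"wz":0,"tx":0,"ty":0.002,"tz":-0.03,"gripper":-1},
  {"wx":0,"wy":0,"wz":0,"tx":0,"ty":0,"tz":-0.03,"gripper":-1},
  {"wx":0,"wy":0,"wz":0,"tx":0,"ty":0,"tz":-0.01,"gripper":-1},
  {"wx":0,"wy":0,"wz":0,"tx":0,"ty":0,"tz":-0.01,"gripper":-1},
  {"wx":0,"wy":0,"wz":0,"tx":0,"ty":0,"tz":-0.01,"gripper":-1},
  {"wx":0,"wy":0,"wz":0,"tx":0,"ty":0,"tz":-0.01,"gripper":-1},
  {"wx":0,"wy":0,"wz":0,"tx":0,"ty":0,"tz":-0.01,"gripper":-1},
  {"wx":0,"wy":0,"wz":0,"tx":0,"ty":0,"tz":-0.01,"gripper":-1},
  {"wx":0,"wy":0,"wz":0,"tx":0,"ty":0,"tz":-0.01,"gripper":-1},
  {"wx":0,"wy":0,"wz":0,"tx":0,"ty":0,"tz":-0.008,"gripper":-1},
  {"wx":0,"wy":0,"wz":0,"tx":0,"ty":0,"tz":0,"gripper":-1},
])

```text
clock: 3.18
eef_pos: [0.4938, 0.3083, 0.0419]
tcp_rot: [3.137, 0.004, -3.022]
ft_force: [0.5, 2.5, 3.7]
finger_gap: 0.0001
```

Request:
servo_tool([
  {"wx":0,"wy":0,"wz":0,"tx":0,"ty":0,"tz":-0.004,"gripper":-1},
  {"wx":0,"wy":0,"wz":0,"tx":0,"ty":0,"tz":0,"gripper":-1},
])

```text
clock: 3.42
eef_pos: [0.4939, 0.3075, 0.0378]
tcp_rot: [3.138, 0.004, -3.023]
ft_force: [0.3, 3.9, 3.8]
finger_gap: 0.0008
```

Request:
servo_tool([
  {"wx":0,"wy":0,"wz":0,"tx":0,"ty":0,"tz":-0.004,"gripper":-1},
  {"wx":0,"wy":0,"wz":0,"tx":0,"ty":0,"tz":0,"gripper":-1},
])

```text
clock: 3.68
eef_pos: [0.4939, 0.3066, 0.0333]
tcp_rot: [3.14, 0.003, -3.024]
ft_force: [1.3, 4.4, 3.7]
finger_gap: 0.0007
```

Request:
servo_tool([
  {"wx":0,"wy":0,"wz":0,"tx":0,"ty":0,"tz":-0.003,"gripper":-1},
  {"wx":0,"wy":0,"wz":0,"tx":0,"ty":0,"tz":0,"gripper":-1},
])

```text
clock: 3.92
eef_pos: [0.4939, 0.3061, 0.0308]
tcp_rot: [3.14, 0.003, -3.024]
ft_force: [1.2, 3.0, 7.6]
finger_gap: 0.0003
```

Run:
```python
from h import *
im=viewer.snapshot("scene")[:,:,::-1];crop(im,230,180,400,310,4,'pics/s2.png')
```

```text
(no output)
```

View pics/s2.png

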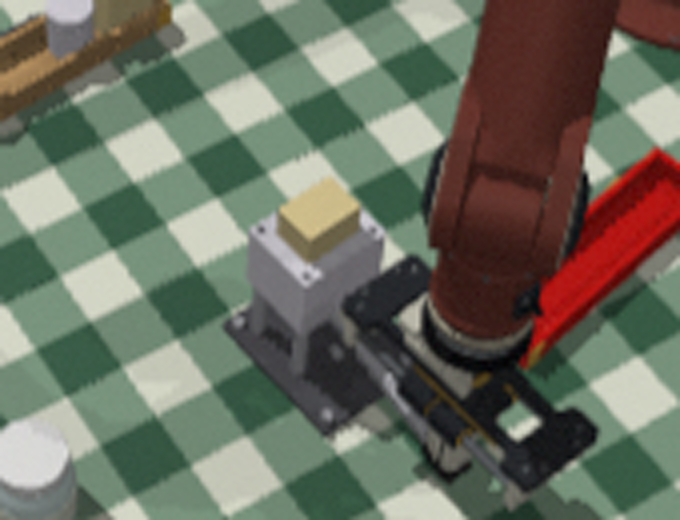

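The block has risen well, and the force is starting to climb. I'll press a little more to reach the stop.

Request:
servo_tool([
  {"wx":0,"wy":0,"wz":0,"tx":0,"ty":0,"tz":-0.003,"gripper":-1},
  {"wx":0,"wy":0,"wz":0,"tx":0,"ty":0,"tz":-0.001,"gripper":-1},
  {"wx":0,"wy":0,"wz":0,"tx":0,"ty":0,"tz":0,"gripper":-1},
])

```text
clock: 4.35
eef_pos: [0.4941, 0.3062, 0.0303]
tcp_rot: [3.14, 0.004, -3.024]
ft_force: [-2.5, 0.8, 28.0]
finger_gap: 0.0005
```

The lever is at its stop: 28 N and no further travel. I'll lift, open the gripper and go above the block.

Request:
servo_tool([
  {"wx":0,"wy":0,"wz":0,"tx":0,"ty":0,"tz":0.05,"gripper":-1},
  {"wx":0,"wy":0,"wz":0,"tx":0,"ty":0,"tz":0.05,"gripper":-1},
  {"wx":0,"wy":0,"wz":0,"tx":0,"ty":0,"tz":0.05,"gripper":-1},
  {"wx":0,"wy":0,"wz":0,"tx":0,"ty":0,"tz":0.05,"gripper":-1},
  {"wx":0,"wy":0,"wz":0,"tx":0,"ty":0,"tz":0.045,"gripper":1},
  {"wx":0,"wy":0,"wz":0,"tx":0.0055,"ty":-0.053,"tz":0,"gripper":1},
  {"wx":0,"wy":0,"wz":0,"tx":0.0055,"ty":-0.053,"tz":0,"gripper":1},
  {"wx":0,"wy":0,"wz":0,"tx":0.0055,"ty":-0.053,"tz":0,"gripper":1},
  {"wx":0,"wy":0,"wz":0,"tx":0,"ty":0,"tz":0,"gripper":1},
  {"wx":0,"wy":0,"wz":0,"tx":0,"ty":0,"tz":0,"gripper":1},
])

```text
clock: 5.6
eef_pos: [0.5079, 0.1455, 0.2696]
tcp_rot: [-3.141, -0.004, -3.025]
ft_force: [0.6, 0.8, 0.2]
finger_gap: 0.0562
```

Run:
```python
from h import *
import json
s=state();print(s['clock'],s['eef_pos'],s['tcp_rot'],s['finger_gap'])
im=viewer.snapshot("wrist")[:,:,::-1];crop(im,140,60,420,270,2.8,'pics/w3.png')
json.dump({k:np.array(v).tolist() for k,v in s.items()},open('s3.json','w'))
im=viewer.snapshot("scene")[:,:,::-1];crop(im,270,200,370,295,6,'pics/s3.png')
```

```text
5.6 [0.50788646 0.14552938 0.26961166] [-3.14061019 -0.00413442 -3.02495403] 0.05617737017070477
```

View pics/w3.png

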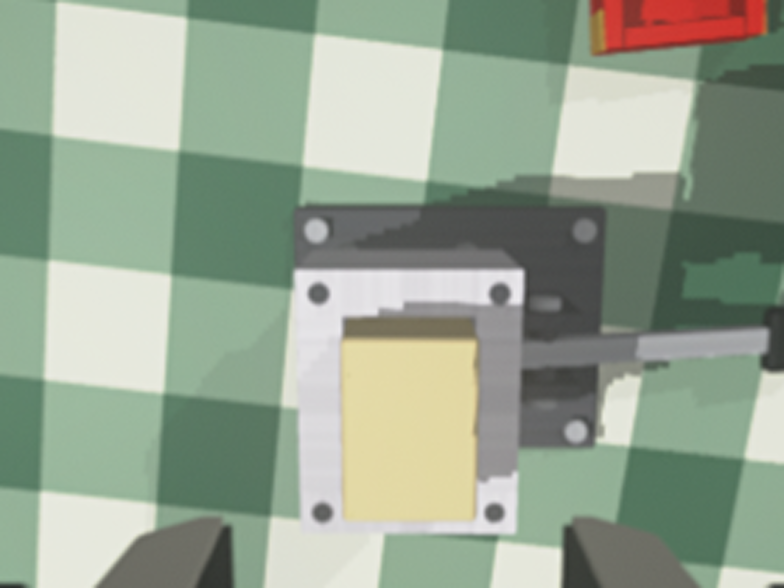

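View pics/s3.png

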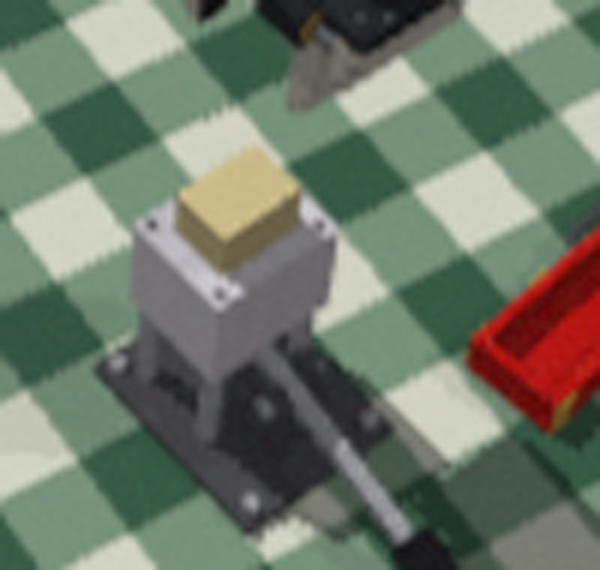

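The crop shows the block's top face with corners at (343,338), (476,337), (475,521) and (343,519), square to the tool. The block is well up, and the lever is down.

Run:
```python
from h import *
import json
s=json.load(open('s3.json'));k=2.8
def g(pts,z): return np.array([atz("wrist",(a+.5)/k-.5+140,(b+.5)/k-.5+60,z,s) for a,b in pts])
def rep(q):
    print(q.mean(0)); print([round(float(np.linalg.norm(q[i]-q[(i+1)%4])),4) for i in range(4)],"yaw",np.arctan2(*(q[1]-q[0])[[0,1]]*[-1,1]),np.arctan2(*(q[2]-q[3])[[0,1]]*[-1,1]), np.arctan2(*(q[3]-q[0])[[1,0]]),np.arctan2(*(q[2]-q[1])[[1,0]]))
rep(g([(343,338),(476,337),(475,521),(343,519)],.17))
rep(g([(295,268),(523,269),(516,534),(301,532)],.14))
```

```text
[0.51144845 0.14843375 0.17      ]
[0.0339, 0.0497, 0.0352, 0.0489] yaw 0.12527622990505177 0.10192586402256619 0.10487794534353337 0.13064200601562315
[0.51174531 0.1486323  0.14      ]
[0.0637, 0.0786, 0.064, 0.0783] yaw 0.11320604680984961 0.1080982333509165 0.11636096337446546 0.1206195113647185
```

Request:
servo_tool([
  {"wx":0,"wy":0,"wz":0,"tx":0.0034,"ty":0.0027,"tz":-0.03,"gripper":1},
  {"wx":0,"wy":0,"wz":0,"tx":0,"ty":0,"tz":-0.03,"gripper":1},
  {"wx":0,"wy":0,"wz":0,"tx":0,"ty":0,"tz":-0.03,"gripper":1},
  {"wx":0,"wy":0,"wz":0,"tx":0,"ty":0,"tz":-0.02,"gripper":1},
  {"wx":0,"wy":0,"wz":0,"tx":0,"ty":0,"tz":-0.0156,"gripper":1},
  {"wx":0,"wy":0,"wz":0,"tx":0,"ty":0,"tz":0,"gripper":1},
  {"wx":0,"wy":0,"wz":0,"tx":0,"ty":0,"tz":0,"gripper":1},
])

```text
clock: 6.58
eef_pos: [0.5127, 0.1501, 0.1455]
tcp_rot: [3.141, 0.0, -3.022]
ft_force: [0.2, -0.8, 1.1]
finger_gap: 0.0933
```

Request:
servo_tool([
  {"wx":0,"wy":0,"wz":0,"tx":-0.0014,"ty":-0.0018,"tz":-0.0015,"gripper":1},
  {"wx":0,"wy":0,"wz":0,"tx":0,"ty":0,"tz":0,"gripper":1},
  {"wx":0,"wy":0,"wz":0,"tx":0,"ty":0,"tz":0,"gripper":-1},
  {"wx":0,"wy":0,"wz":0,"tx":0,"ty":0,"tz":0,"gripper":-1},
  {"wx":0,"wy":0,"wz":0,"tx":0,"ty":0,"tz":0,"gripper":-1},
  {"wx":0,"wy":0,"wz":0,"tx":0,"ty":0,"tz":0,"gripper":-1},
  {"wx":0,"wy":0,"wz":0,"tx":0,"ty":0,"tz":0,"gripper":-1},
])

```text
clock: 7.45
eef_pos: [0.5112, 0.1473, 0.1435]
tcp_rot: [-3.142, -0.0, -3.024]
ft_force: [-0.4, 0.4, -0.9]
finger_gap: 0.0476
```

Request:
servo_tool([
  {"wx":0,"wy":0,"wz":0,"tx":0,"ty":0,"tz":0,"gripper":-1},
  {"wx":0,"wy":0,"wz":0,"tx":0,"ty":0,"tz":0,"gripper":-1},
  {"wx":0,"wy":0,"wz":0,"tx":0,"ty":0,"tz":0,"gripper":-1},
])

```text
clock: 7.82
eef_pos: [0.5112, 0.1478, 0.1436]
tcp_rot: [3.141, 0.0, -3.023]
ft_force: [0.8, 0.8, 0.1]
finger_gap: 0.0357
```

The grip is firm, with a 35.7 mm gap. Now I'll lift slowly.

Request:
servo_tool([
  {"wx":0,"wy":0,"wz":0,"tx":0,"ty":0,"tz":0.005,"gripper":-1},
  {"wx":0,"wy":0,"wz":0,"tx":0,"ty":0,"tz":0.01,"gripper":-1},
  {"wx":0,"wy":0,"wz":0,"tx":0,"ty":0,"tz":0.015,"gripper":-1},
  {"wx":0,"wy":0,"wz":0,"tx":0,"ty":0,"tz":0.015,"gripper":-1},
  {"wx":0,"wy":0,"wz":0,"tx":0,"ty":0,"tz":0.02,"gripper":-1},
  {"wx":0,"wy":0,"wz":0,"tx":0,"ty":0,"tz":0.02,"gripper":-1},
  {"wx":0,"wy":0,"wz":0,"tx":0,"ty":0,"tz":0.015,"gripper":-1},
  {"wx":0,"wy":0,"wz":0,"tx":0,"ty":0,"tz":0,"gripper":-1},
  {"wx":0,"wy":0,"wz":0,"tx":0,"ty":0,"tz":0,"gripper":-1},
])

```text
clock: 8.95
eef_pos: [0.5108, 0.1469, 0.2431]
tcp_rot: [-3.141, -0.001, -3.024]
ft_force: [-1.0, -0.8, -0.5]
finger_gap: 0.0358
```

Run:
```python
from h import *
s=state();print(s['clock'],s['eef_pos'],s['tcp_rot'],s['finger_gap'],s['ft_force'])
im=viewer.snapshot("scene")[:,:,::-1];crop(im,250,170,380,280,5,'pics/s4.png')
im=viewer.snapshot("wrist")[:,:,::-1];cv2.imwrite('pics/w4.png',im)
```

```text
8.95 [0.51078948 0.14688689 0.24305465] [-3.14099157e+00 -1.25392410e-03 -3.02396370e+00] 0.035800628035645016 [-0.95589708 -0.77158815 -0.51954162]
```

View pics/s4.png

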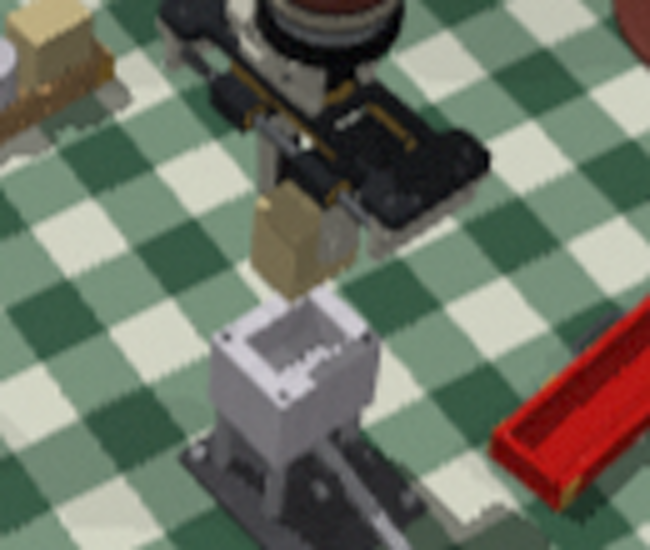

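View pics/w4.png

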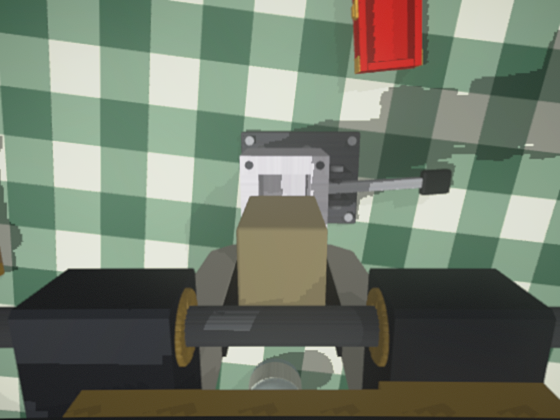

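The block is held and clear of the mould. I'll move to a viewpoint beyond the box (+x), where the wrist camera can see the gap.

Request:
servo_tool([
  {"wx":0,"wy":0,"wz":0,"tx":0.007,"ty":-0.016,"tz":0.01,"gripper":-1},
  {"wx":0,"wy":0,"wz":0,"tx":0.015,"ty":-0.033,"tz":0.01,"gripper":-1},
  {"wx":0,"wy":0,"wz":0,"tx":0.018,"ty":-0.04,"tz":0,"gripper":-1},
  {"wx":0,"wy":0,"wz":0,"tx":0.018,"ty":-0.04,"tz":0,"gripper":-1},
  {"wx":0,"wy":0,"wz":0,"tx":0.018,"ty":-0.04,"tz":0,"gripper":-1},
  {"wx":0,"wy":0,"wz":0,"tx":0.018,"ty":-0.04,"tz":0,"gripper":-1},
  {"wx":0,"wy":0,"wz":0,"tx":0.018,"ty":-0.04,"tz":0,"gripper":-1},
  {"wx":0,"wy":0,"wz":0,"tx":0.018,"ty":-0.04,"tz":0,"gripper":-1},
  {"wx":0,"wy":0,"wz":0,"tx":0.014,"ty":-0.033,"tz":0,"gripper":-1},
  {"wx":0,"wy":0,"wz":0,"tx":0.007,"ty":-0.016,"tz":0,"gripper":-1},
  {"wx":0,"wy":0,"wz":0,"tx":0,"ty":0,"tz":0,"gripper":-1},
  {"wx":0,"wy":0,"wz":0,"tx":0,"ty":0,"tz":0,"gripper":-1},
])

```text
clock: 10.55
eef_pos: [0.662, -0.1901, 0.2636]
tcp_rot: [3.141, -0.0, -3.023]
ft_force: [-0.3, 0.3, -0.6]
finger_gap: 0.036
```

Request:
servo_tool([
  {"wx":0,"wy":0,"wz":0,"tx":0,"ty":0,"tz":0,"gripper":-1},
  {"wx":0,"wy":0,"wz":0,"tx":0,"ty":0,"tz":0,"gripper":-1},
])

```text
clock: 10.8
eef_pos: [0.6622, -0.1897, 0.2639]
tcp_rot: [3.141, 0.0, -3.022]
ft_force: [-0.3, -0.7, -1.0]
finger_gap: 0.0357
```

Run:
```python
from h import *
import json
s=state();print(s['clock'],s['eef_pos'],s['tcp_rot'],s['finger_gap'],s['joint_positions'])
json.dump({k:np.array(v).tolist() for k,v in s.items()},open('s5.json','w'))
im=viewer.snapshot("wrist")[:,:,::-1];cv2.imwrite('pics/w5.png',im)
```

```text
10.8 [ 0.66221161 -0.18972007  0.26389782] [ 3.14144830e+00  2.36419675e-04 -3.02230893e+00] 0.03567913737362587 [ 0.28250708  0.65136024 -0.06911557  1.22166503  0.04362778  1.26981573
  1.90465613]
```

View pics/w5.png

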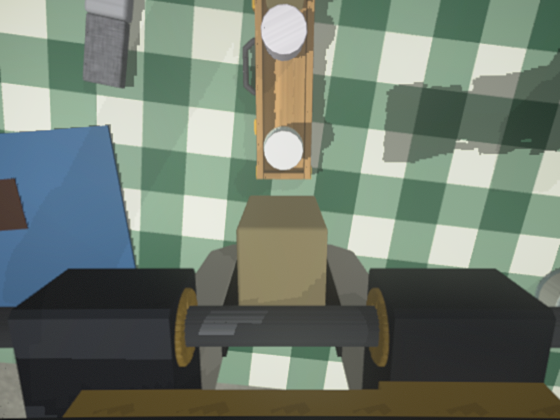

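Run:
```python
from h import *
im=cv2.imread('pics/w5.png');crop(im,240,0,330,210,2.8,'pics/w5c.png');crop(im,235,0,335,90,6,'pics/w5d.png');crop(im,235,90,335,190,6,'pics/w5e.png')
```

```text
(no output)
```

View pics/w5d.png

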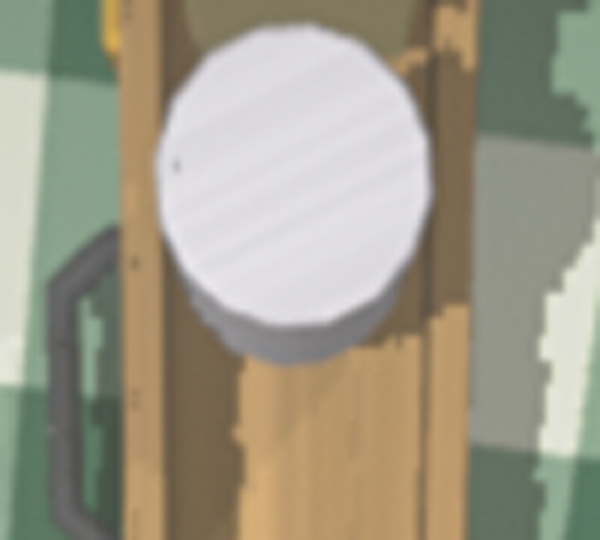

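View pics/w5e.png

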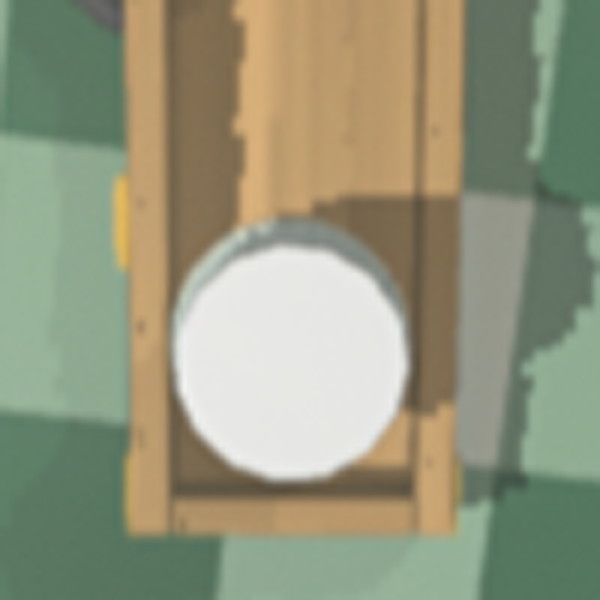

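Run:
```python
from h import *
import json
s=json.load(open('s5.json'));k=6
def g(a,b,y0,z): return atz("wrist",(a+.5)/k-.5+235,(b+.5)/k-.5+y0,z,s)
A=g(127,535,90,.028);B=g(457,535,90,.028);C=g(124,530,0,.028);D=g(470,530,0,.028);E=g(118,50,0,.028);F=g(476,50,0,.028)
for n,p in zip("ABCDEF",(A,B,C,D,E,F)): print(n,p)
print("w",np.linalg.norm(A-B)); 
for p,q in((A,E),(B,F)): d=p-q;print("yaw",np.arctan2(d[1],d[0]))
m=(A+B)/2; n=(E+F)/2; d=m-n; yaw=np.arctan2(d[1],d[0]);print("mid yaw",yaw)
u=np.array([np.cos(yaw),np.sin(yaw),0]);print("box c",m-.115*u,"gap",m-.088*u)
J=g(291,361,90,.068);T=g(294,175,0,.059);print("jar",J,"tin",T,(J+T)/2,np.linalg.norm((J-T)[:2]))
for n,u2 in (("left",158),("right",432)): print(n,g(u2,175,0,.059))
```

```text
A [ 0.66806786 -0.21760675  0.028     ]
B [ 0.66094638 -0.15861275  0.028     ]
C [ 0.57527284 -0.22765564  0.028     ]
D [ 0.56825401 -0.16948635  0.028     ]
E [ 0.50264506 -0.23601464  0.028     ]
F [ 0.49575854 -0.1789258   0.028     ]
w 0.05942228495083617
yaw 0.11082191007192016
yaw 0.12235519720832495
mid yaw 0.11658835008990788
box c [ 0.55028783 -0.20148705  0.028     ] gap [ 0.57710453 -0.19834629  0.028     ]
jar [ 0.62981663 -0.19268874  0.068     ] tin [ 0.52336779 -0.20517203  0.059     ] [ 0.57659221 -0.19893039  0.0635    ] 0.10717829686671303
left [ 0.52582676 -0.22545964  0.059     ]
right [ 0.52089502 -0.184584    0.059     ]
```

Everything agrees: the gap is at (0.577, -0.1985), the box yaw is about 0.115, and jar to tin is 107 mm. I'll move over the gap and hover with the block's underside just above the neighbours.

Request:
servo_tool([
  {"wx":0,"wy":0,"wz":0,"tx":-0.01,"ty":-0.001,"tz":0,"gripper":-1},
  {"wx":0,"wy":0,"wz":0,"tx":-0.025,"ty":-0.003,"tz":0,"gripper":-1},
  {"wx":0,"wy":0,"wz":0,"tx":-0.025,"ty":-0.003,"tz":-0.02,"gripper":-1},
  {"wx":0,"wy":0,"wz":0,"tx":-0.018,"ty":-0.002,"tz":-0.03,"gripper":-1},
  {"wx":0,"wy":0,"wz":0,"tx":-0.0076,"ty":-0.0001,"tz":-0.03,"gripper":-1},
  {"wx":0,"wy":0,"wz":0,"tx":0,"ty":0,"tz":-0.03,"gripper":-1},
  {"wx":0,"wy":0,"wz":0,"tx":0,"ty":0,"tz":-0.02,"gripper":-1},
  {"wx":0,"wy":0,"wz":0,"tx":0,"ty":0,"tz":-0.01,"gripper":-1},
  {"wx":0,"wy":0,"wz":0,"tx":0,"ty":0,"tz":0,"gripper":-1},
  {"wx":0,"wy":0,"wz":0,"tx":0,"ty":0,"tz":0,"gripper":-1},
  {"wx":0,"wy":0,"wz":0,"tx":0,"ty":0,"tz":0,"gripper":-1},
])

```text
clock: 12.22
eef_pos: [0.5772, -0.2, 0.1245]
tcp_rot: [-3.141, 0.002, -3.024]
ft_force: [-1.0, 0.0, -1.3]
finger_gap: 0.0358
```

Run:
```python
from h import *
s=state();print(s['clock'],s['eef_pos'],s['tcp_rot'],s['finger_gap'])
im=viewer.snapshot("wrist")[:,:,::-1];cv2.imwrite('pics/w6.png',im)
im=viewer.snapshot("scene")[:,:,::-1];crop(im,190,120,300,225,5.5,'pics/s6.png')
```

```text
12.225 [ 0.57722764 -0.20001177  0.12453792] [-3.14071893e+00  1.72555572e-03 -3.02379734e+00] 0.035840580747388294
```

View pics/w6.png

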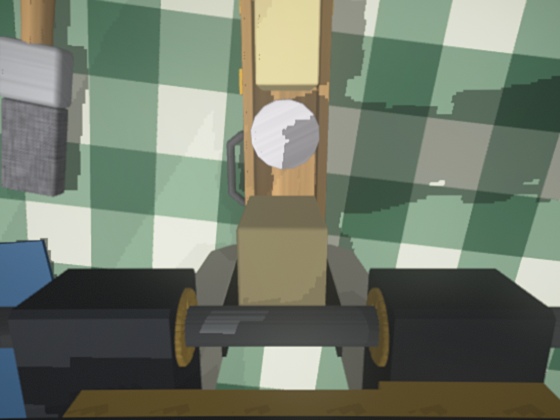

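View pics/s6.png

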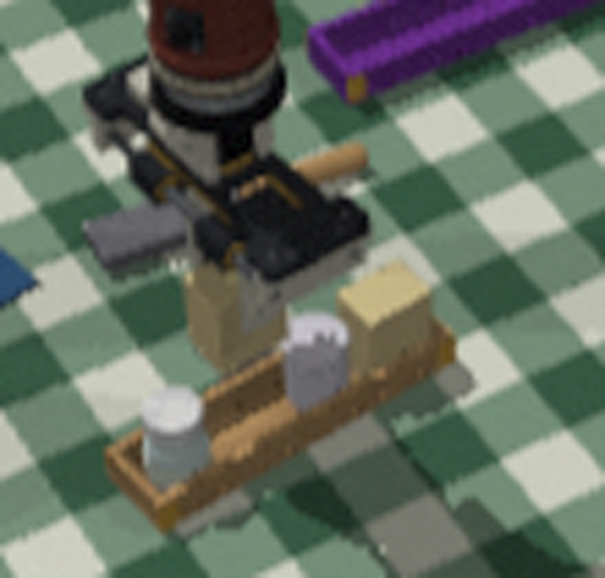

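Over the gap, the block spans columns 239 to 327 (centre 283) and the tin's centre is at column 285, so it is well aligned. I'll descend.

Request:
servo_tool([
  {"wx":0,"wy":0,"wz":0,"tx":0,"ty":0.001,"tz":-0.01,"gripper":-1},
  {"wx":0,"wy":0,"wz":0,"tx":0,"ty":0,"tz":-0.012,"gripper":-1},
  {"wx":0,"wy":0,"wz":0,"tx":0,"ty":0,"tz":-0.012,"gripper":-1},
  {"wx":0,"wy":0,"wz":0,"tx":0,"ty":0,"tz":-0.012,"gripper":-1},
  {"wx":0,"wy":0,"wz":0,"tx":0,"ty":0,"tz":0,"gripper":-1},
  {"wx":0,"wy":0,"wz":0,"tx":0,"ty":0,"tz":0,"gripper":-1},
])

```text
clock: 13.08
eef_pos: [0.5769, -0.1989, 0.0776]
tcp_rot: [-3.141, 0.0, -3.024]
ft_force: [-0.1, -0.6, -0.6]
finger_gap: 0.0355
```

Request:
servo_tool([
  {"wx":0,"wy":0,"wz":0,"tx":0,"ty":0,"tz":-0.01,"gripper":-1},
  {"wx":0,"wy":0,"wz":0,"tx":0,"ty":0,"tz":-0.01,"gripper":-1},
  {"wx":0,"wy":0,"wz":0,"tx":0,"ty":0,"tz":-0.01,"gripper":-1},
  {"wx":0,"wy":0,"wz":0,"tx":0,"ty":0,"tz":0,"gripper":-1},
  {"wx":0,"wy":0,"wz":0,"tx":0,"ty":0,"tz":0,"gripper":-1},
])

```text
clock: 13.7
eef_pos: [0.5768, -0.1989, 0.0475]
tcp_rot: [-3.141, 0.0, -3.024]
ft_force: [0.2, 0.9, -0.4]
finger_gap: 0.0357
```

Request:
servo_tool([
  {"wx":0,"wy":0,"wz":0,"tx":0,"ty":0,"tz":-0.003,"gripper":-1},
  {"wx":0,"wy":0,"wz":0,"tx":0,"ty":0,"tz":-0.003,"gripper":-1},
  {"wx":0,"wy":0,"wz":0,"tx":0,"ty":0,"tz":0,"gripper":-1},
])

```text
clock: 14.08
eef_pos: [0.5764, -0.1988, 0.0413]
tcp_rot: [3.141, -0.0, -3.024]
ft_force: [0.2, -0.9, -1.2]
finger_gap: 0.0358
```

Request:
servo_tool([
  {"wx":0,"wy":0,"wz":0,"tx":0,"ty":0,"tz":-0.002,"gripper":-1},
  {"wx":0,"wy":0,"wz":0,"tx":0,"ty":0,"tz":0,"gripper":-1},
])

```text
clock: 14.32
eef_pos: [0.5768, -0.1988, 0.0396]
tcp_rot: [-3.141, 0.0, -3.024]
ft_force: [0.0, -0.4, -0.6]
finger_gap: 0.0359
```

Run:
```python
from h import *
s=state();print(s['clock'],s['eef_pos'],s['ft_force'])
im=viewer.snapshot("scene")[:,:,::-1];crop(im,190,120,300,225,5.5,'pics/s7.png')
s=state();print(s['clock'],s['eef_pos'],s['ft_force'])
```

```text
14.325 [ 0.5767915  -0.19884941  0.0396277 ] [ 0.02299709 -0.3782322  -0.61781982]
14.375 [ 0.57677722 -0.19883502  0.0396209 ] [ 0.24462548 -0.00415762 -1.23023959]
```

View pics/s7.png

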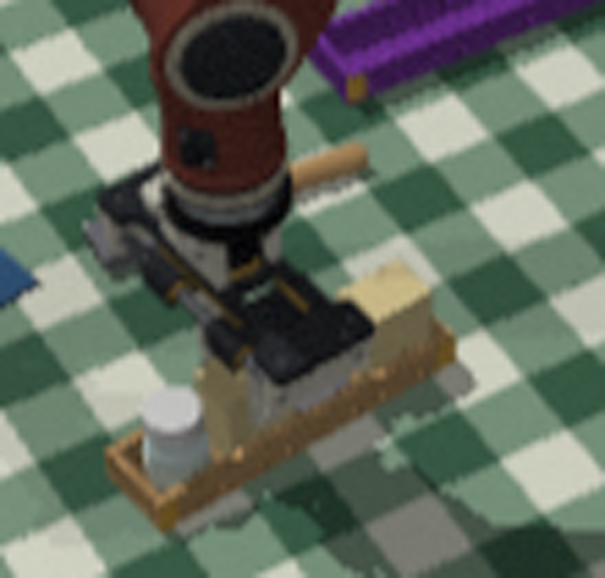

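No contact yet, with the neighbours still upright. I'll continue in 1 mm steps.

Request:
servo_tool([
  {"wx":0,"wy":0,"wz":0,"tx":0,"ty":0,"tz":-0.001,"gripper":-1},
  {"wx":0,"wy":0,"wz":0,"tx":0,"ty":0,"tz":0,"gripper":-1},
])

```text
clock: 14.62
eef_pos: [0.5768, -0.1988, 0.0396]
tcp_rot: [-3.141, 0.0, -3.024]
ft_force: [-1.5, 0.4, 6.3]
finger_gap: 0.036
```

Request:
servo_tool([
  {"wx":0,"wy":0,"wz":0,"tx":0,"ty":0,"tz":-0.001,"gripper":-1},
  {"wx":0,"wy":0,"wz":0,"tx":0,"ty":0,"tz":0,"gripper":-1},
])

```text
clock: 14.88
eef_pos: [0.5768, -0.1988, 0.0395]
tcp_rot: [-3.141, 0.001, -3.024]
ft_force: [-2.5, 0.8, 10.4]
finger_gap: 0.0361
```

The block is seated: 10 N of contact at z = 0.0395, as predicted. I'll relieve the force, open and retreat upward.

Request:
servo_tool([
  {"wx":0,"wy":0,"wz":0,"tx":0,"ty":0,"tz":0.0015,"gripper":-1},
  {"wx":0,"wy":0,"wz":0,"tx":0,"ty":0,"tz":0,"gripper":0.3},
  {"wx":0,"wy":0,"wz":0,"tx":0,"ty":0,"tz":0,"gripper":0.3},
  {"wx":0,"wy":0,"wz":0,"tx":0,"ty":0,"tz":0,"gripper":0.3},
  {"wx":0,"wy":0,"wz":0,"tx":0,"ty":0,"tz":0,"gripper":0.3},
  {"wx":0,"wy":0,"wz":0,"tx":0,"ty":0,"tz":0,"gripper":0.3},
])

```text
clock: 15.62
eef_pos: [0.5766, -0.1988, 0.0389]
tcp_rot: [-3.142, -0.0, -3.024]
ft_force: [0.3, -0.0, -1.4]
finger_gap: 0.0602
```

Request:
servo_tool([
  {"wx":0,"wy":0,"wz":0,"tx":0,"ty":0,"tz":0.01,"gripper":0.3},
  {"wx":0,"wy":0,"wz":0,"tx":0,"ty":0,"tz":0.02,"gripper":0.3},
  {"wx":0,"wy":0,"wz":0,"tx":0,"ty":0,"tz":0.04,"gripper":0.3},
  {"wx":0,"wy":0,"wz":0,"tx":0,"ty":0,"tz":0.05,"gripper":0.3},
  {"wx":0,"wy":0,"wz":0,"tx":0,"ty":0,"tz":0.05,"gripper":0.3},
  {"wx":0,"wy":0,"wz":0,"tx":0.0,"ty":0.05,"tz":0.03,"gripper":0.3},
  {"wx":0,"wy":0,"wz":0,"tx":0.0,"ty":0.05,"tz":0,"gripper":0.3},
  {"wx":0,"wy":0,"wz":0,"tx":0.0,"ty":0.05,"tz":0,"gripper":0.3},
  {"wx":0,"wy":0,"wz":0,"tx":0,"ty":0.04,"tz":0,"gripper":0.3},
  {"wx":0,"wy":0,"wz":0,"tx":0,"ty":0,"tz":0,"gripper":0.3},
  {"wx":0,"wy":0,"wz":0,"tx":0,"ty":0,"tz":0,"gripper":0.3},
])

```text
clock: 17.0
eef_pos: [0.5766, -0.0101, 0.2395]
tcp_rot: [-3.14, 0.0, -3.025]
ft_force: [0.2, 0.1, 0.3]
finger_gap: 0.0605
```

Run:
```python
from h import *
s=state();print(s['clock'],s['eef_pos'],s['ft_force'],s['finger_gap'])
im=viewer.snapshot("scene")[:,:,::-1];crop(im,190,140,300,225,6,'pics/s8.png')
im=viewer.snapshot("top")[:,:,::-1];cv2.imwrite('pics/t8f.png',im);crop(im,310,155,380,260,5,'pics/t8.png')
```

```text
17.0 [ 0.57660749 -0.01006696  0.23951175] [0.16907759 0.11981645 0.30567443] 0.060533157960644554
```

View pics/s8.png

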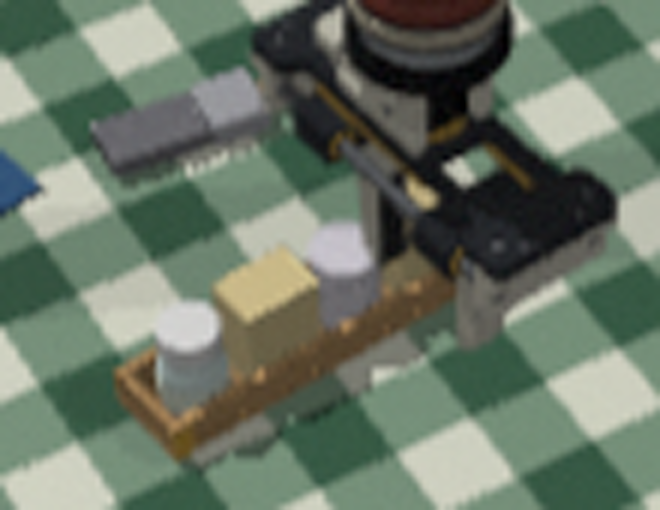

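View pics/t8.png

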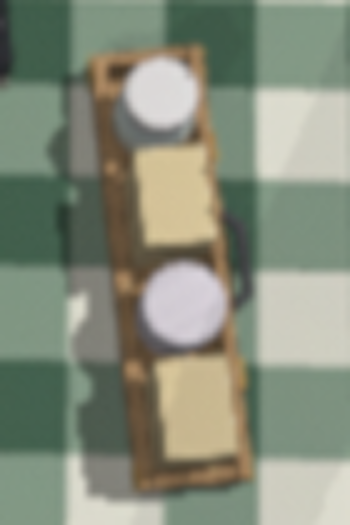

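View pics/t8f.png

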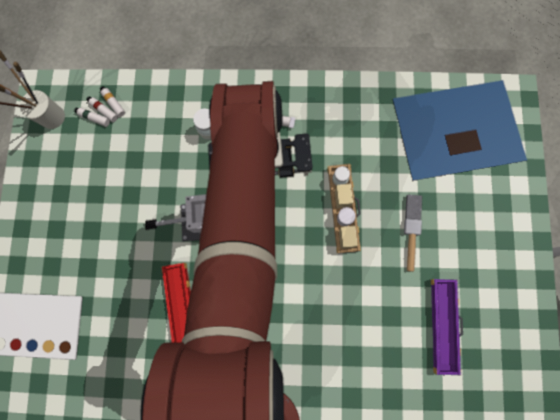

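The block stands upright between the jar and the tin. Its top face in the top-view crop has corners at about (133,150), (208,143), (217,242) and (143,249). One numeric check, then I'll hand in.

Run:
```python
from h import *
from plant import ticket
P=lambda a,b:((a+.5)/5-.5+310,(b+.5)/5-.5+155)
p=atz("top",*P(175,196),.066); c=np.array([.548,-.2008]);th=.112
d=p[:2]-c;x,y=np.cos(th)*d[0]+np.sin(th)*d[1],-np.sin(th)*d[0]+np.cos(th)*d[1];print(p,"box frame",x,y)
s=state();print(s['clock'],s['ft_force'],np.abs(s['joint_vel']).max())
if -.005<x<.059 and abs(y)<.0065: print(ticket.close_job())
```

```text
[ 0.57457855 -0.19914386  0.066     ] box frame 0.0265971213682929 -0.0013248153942624762
17.1 [-0.13080885  0.32579283  0.06946718] 0.0046285581752612106
the job is handed in; nothing more can be done
None
```

The wax block is packed upright in the gap between the jar and the tin, and the job is handed in at 17.1 s of the 64 s allowed. The hand-in reports no verdict.

- **Lever:** I pressed it down to its stop, where it pushed back with 28 N and moved no further, and the block rose.
- **Lift and placing:** I gripped the block across its 36 mm side and lifted it clear of the mould. I lowered it in small steps until the box floor pushed back with about 10 N, at the predicted height, then relieved that force before opening.
- **Final position:** The top view puts the block at about x = 26.6 mm, y = -1.3 mm in the box frame (limits -10 to 64 mm and ±8 mm).
- **Surroundings:** In the last pictures the block, jar and tin stand upright in their row. The flat brush and both look-alike boxes look unmoved. The tube and the paint jar were partly hidden by the arm, but nothing went near them.
- **At hand-in:** The gripper was clear of everything, with almost no force on it.

The first move was refused because its rows left out some fields; nothing moved, and I resent it complete. The position measurements from the different cameras agreed to about 2–3 mm.

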